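Close the splash pan and seat the wheel head

TASK

Get the tabletop pottery wheel ready: first clip the spring clamp that sits on the tool caddy over the overlapped ends of the split splash pan and let go of it. Then set the small wheel head on the spindle, turning it until the splines mesh, slide it fully home on the shoulder, and keep pressing it down with about a kilo of push (10 N or a little more) so that its grub screw can be tightened: finish while still holding it pressed, with the clamp still on the pan. Leave the bowl, the canister, the steel rib and the trimming tool where they are.

Things in the scene. Friction and masses are not known exactly. Their poses are not given: they have to be found in the camera images.
- wheel: Tabletop pottery wheel, fixed to the bench: grey housing 220 x 200 mm with a black control nose on its -x side, and on it a white plastic splash pan, 250 mm across, its rim 90 mm above the bench. The spindle stands upright in the middle. Origin: on the bench under the spindle's axis; z up; the pan's overlapped ends lie on the +y side.
- seam (a point): Middle of the top edge of the pan's overlapped ends: a flat upright double tab, 5 mm thick, 50 mm wide, standing 14 mm above the pan's rim, its top edge 104 mm above the bench. Axes as the wheel's: x along the tab, y across its thickness (outward from the wheel), z up. It is 123 mm from the spindle's axis.
- spindle: Splined steel spindle, held by its geared motor (0.6 N m turns it: treat as fixed). Origin: centre of the flat shoulder, 44 mm across, 92 mm above the bench, on which the hub seats. Above it a core 19 mm across, six splines 4.5 mm wide, 27 mm across, 20 mm tall with rounded tops, and a tapered nose ending 27 mm up. z up; x along the middle of one spline, the others every 60 degrees.
- head: Small aluminium wheel head, about 0.24 kg, loose, standing hub down. Hub 42 mm across, 30 mm tall; its bore, 30 mm deep and open below, has six grooves 6.5 mm wide (about 4 degrees of play either way) and clears the spindle's core by 1 mm all round. Origin: centre of the hub's foot, which seats on the shoulder. x along the middle of one groove, the others every 60 degrees.
- head_top (a point): Centre of the wheel head's top face, 46 mm above its origin, axes as the head's. The disc is 66 mm across and 16 mm thick and is gripped across its rim; two dark bat-pin holes lie on its x axis, 22 mm either side. Home, this point is 138 mm above the bench; resting on the splines unmeshed, about 20 mm higher. Press down with 10 to 20 N.
- clamp: Steel spring clamp like a big clothes peg, both arms alike, 0.11 kg, loose, jaws down, astride the caddy wall, jaw tips 14 mm below the wall's top. Origin: midway between the lower ends of the jaws; z up to the handles, y across the jaws, x along the hinge pin 46 mm above. Jaw pads 18 x 18 mm, 35 mm of depth for an edge. The frame is the -y arm's: it leans by half the jaw angle while squeezed.
- clamp_grip (a point): Midway between the clamp's two grip bars, 90 mm above its origin, axes as the clamp's. The rubber bars lie along x, 10 mm thick, 22 mm long, 56 mm over their outer sides. Squeezed along y with about 20 N they reach their stop, about 38 mm over the outer sides, and the jaw tips stand about 23 mm apart; let go, it springs shut.
- clamp_arm (a joint): Opening angle of the clamp (rad): 0 with the jaws on a 5 mm edge, grows as the handles are squeezed, 0.40 at the stop, -0.08 shut on nothing.
- caddy: Open plywood tool caddy, fixed, 160 x 110 mm and 70 mm tall, walls 5 mm thick. The clamp is clipped on its wall on the -y side (wall middle at y = -52.5 mm). Origin: centre of the underside; x along the 160 mm side.
- bowl: White porcelain test bowl, 100 mm across, 48 mm tall. Origin: centre of its foot. Not to be moved.
- canister: White plastic canister with grey screw top, 72 mm across, 110 mm tall. Origin: centre of its underside. Not to be moved.
- rib: Stainless steel rib lying flat, 100 x 50 x 4 mm, long side along its x. Origin: centre of its underside. Not to be moved.
- trimmer: Bamboo trimming tool lying on the bench, 180 mm long along its x with the wire loop at +x, 10 mm thick. Origin: on the bench under its middle. Not to be moved.
Mind the look-alikes: they are no part of the job. Leave any blue look-alike of the head alone.

How it is judged:
On the way, in this order (a step that is already met when the one before it is completed fails the run):
1. the clamp is clipped over the pan's overlapped ends and let go (z of clamp in the frame of seam between -0.04 and -0.007 m and x of clamp in the frame of seam between -0.015 and 0.015 m and y of clamp in the frame of seam between -0.007 and 0.007 m and contact force between clamp and wheel above 3 N and contact force between clamp and the fingers below 0.2 N and value of joint clamp_arm below 0.12 rad), for 0.2 s.
2. the wheel head is meshed with the splines and home on the shoulder (z of head in the frame of spindle below 0.0025 m and horizontal distance between head and spindle below 0.003 m and angle between head's own z axis and vertical below 0.06 rad), for 0.1 s.
At the end, for the whole second after the job is handed in: The clamp, let go, grips the pan's overlapped ends 7 mm or more below their top and within 15 mm of the middle; the head is meshed, within 2.5 mm of the shoulder, 3 mm of the axis and 0.06 rad of level, still, fingers on it, bearing on the spindle with over 5 N through the last second (all of step 1 and all of step 2 and linear speed of head below 0.02 m/s and contact force between head and spindle above 5 N and contact force between head and the fingers above 3 N); the arm keeps its last pose, push and grip.
It fails at once if the bowl, canister, rib or trimming tool is moved by more than 25 mm (distance of any of bowl, canister, rib, trimmer from where it was at the start of the episode above 0.025 m).
It also fails if it takes over 54 s, if anything falls off the work surface, if the arm or the gripper's body presses on something with over 40 N, if the wrist force passes 120 N, or if a joint passes its speed limit or range.

ROBOT

A 6-joint arm with a two-finger parallel gripper is mounted at the origin on the work surface. World frame = base frame: x ahead of the robot, y to its left, z up, the work surface at z = 0. Lengths are in m, angles in rad, forces in N, time in s.
With the tool pointing down it reaches from about 0.35 to 0.975 m from the base axis. Payload 17.4 kg.
Tool frame: the origin (TCP) lies midway between the tips of the shut fingers; the grasp point (between the pads) lies robot.pinch_z behind it (robot.pinch_z is the distance from the TCP to the grasp point, in m); z points along the fingers, y is the line along which they close (so a half turn about z gives the same grasp; the last joint's range is limited). The gripper opens to 85 mm and grips with 20 to 120 N. Pads are 22 mm wide; open, the fingers measure 114 mm over their backs; the gripper's body (76 mm by 85 mm) begins 54 mm behind the grasp point. The pads swing forward as they close: fully open they stand 13 mm farther back than shut.
Start: joints at [1.078, 0.116, 1.442, -0, 1.584, -0.038], TCP at [0.297, 0.606, 0.231] pointing down, gripper open.
Joint ranges: [-2.83, 2.83], [-0.83, 2.19], [0.07, 2.5], [-1.14, 4.28], [0.01, 3], [-2.97, 2.97]. Speed limits (rad/s): [1.89, 1.89, 2.22, 3.14, 3.14, 3.14].

INTERFACE

Orientations are given as a unit quaternion [w, x, y, z].
In Python, from station import observe, grab_frame, robot gives the robot as it stands.
- The arm moves only by the shell command python3 -m inch 'ROWS' [FORCE]. ROWS is a JSON object whose one key "commands" holds one flat list of numbers, 7 for each row, row after row: the opening, from 0 (shut) to 1 (fully open), then the shift along the tool's x, y, z in units of 25 mm (1.0 is 25 mm), then the turn, a rotation vector about the tool's x, y, z in units of 6 degrees (1.0 is 6 degrees). In form: {"commands": [jaw, dx, dy, dz, rx, ry, rz, jaw, dx, dy, dz, rx, ry, rz, ...]}. A call has 1 to 8 rows; each row shifts and turns the commanded pose from where the row before left it, along the tool's axes as they then stand; what a row does not reach is not made up. A row lasts 1/12 s, in which the tool goes at most 41.7 mm and 7.16 degrees, less where a joint would pass 70% of its speed; a pose out of reach is approached as far as the arm can. A call is refused whole if a number of a shift passes 1 or a number of a turn 1, either way. A call with a gripper value outside its range is refused whole. The fingers move at their own pace and stop on an object; FORCE is the grip in N (left out, the last holds). Time passes only in rows, so rows that do not move let the fingers close. It gives the time, the measured TCP pose, the force, the opening and the grip force at its end, in the units of the state.
- observe(): the state, without advancing time (a new reading comes with each control period).
- grab_frame(name): name is "side" or "top"; returns a dict with "color" (420x560x3 uint8, red, green, blue), "range_z" (420x560 float32, m along the optical axis (not along the pixel's ray), 0 where there is no reading), "intrinsics" (3x3 intrinsics, pixels), "D" ([k1, k2, p1, p2, k3] as OpenCV has them; the pictures are not rectified), "origin" and "attitude" of the camera in the world. Camera axes: x right, y down, z forward; pixel columns grow to the right and rows downward; lengths in m; the calibration is good to about 2 mm. A picture is of the moment at which its call begins.
- robot.finish_job(): hands the job in; it is judged then, once.
The state is a dict: "t": time; "qpos": joint angles; "qvel": joint speeds; "joint_efforts": joint torques, N m; "eef_pos": TCP position; "tcp_rot": TCP orientation; "ft_force": force on the tool from outside, world axes, zero at the start; "moment": the same for the moment, N m; "finger_gap": opening from 0.0 (shut) to 1.0 (fully open); "grip_force": force on a finger pad.
Only numpy, scipy, OpenCV 4.12 (cv2) and the standard library are available. Lean on these libraries where they do the work, as an engineer would, in place of code of your own. Each camera call takes 0.05 s, during which the arm holds its last target. There are 200 camera calls.

## Working session

There is one attempt and no reset: what is moved stays moved. The work goes in short steps, Python scripts to look and compute and a shell command to move; the robot and the scene stay as the last step left them, time stands still between calls to the robot, and variables do not carry over. Pictures are saved under pics/ and viewed, at most 13 in all, crops included, and the job is handed in when it is done.

```bash
ls; mkdir -p pics
python3 - <<'E'
from station import observe, grab_frame, robot
import cv2, numpy as np, pickle
o=observe(); print({k:np.round(v,3) for k,v in o.items()}); print(robot.pinch_z)
d={}
for n in("side","top"):
    f=grab_frame(n); d[n]=f; cv2.imwrite(f"pics/{n}0.png",f["color"][:,:,::-1])
    print(n,f["intrinsics"],f["D"],f["origin"],f["attitude"])
pickle.dump(d,open("f0.pkl","wb"))
E
```

```text
pics
{'t': np.float64(0.0), 'qpos': array([ 1.078,  0.116,  1.442,  0.   ,  1.584, -0.038]), 'qvel': array([-0.   , -0.001, -0.001,  0.002, -0.   , -0.002]), 'joint_efforts': array([ 0.0000e+00, -7.3198e+01, -6.3249e+01, -0.0000e+00,  6.0000e-03,
       -0.0000e+00]), 'eef_pos': array([0.296, 0.606, 0.231]), 'tcp_rot': array([-0.   ,  0.225,  0.974, -0.001]), 'ft_force': array([ 0.663,  0.132, -0.501]), 'moment': array([-0.011, -0.023,  0.002]), 'grip_force': np.float64(0.0), 'finger_gap': np.float64(1.001)}
0.0187
side [[515.80378643   0.         279.3098359 ]
 [  0.         515.80378643 208.05872373]
 [  0.           0.           1.        ]] [-0.0547232  0.         0.         0.         0.       ] [ 0.2464541  -0.8178368   0.82865733] [-0.41385131  0.89240185 -0.16763127  0.06515978]
top [[395.69773301   0.         280.0174751 ]
 [  0.         395.69773301 209.43921438]
 [  0.           0.           1.        ]] [-0.08520402  0.          0.          0.          0.        ] [ 0.37211418 -0.02919106  1.03560281] [-0.06576518  0.70749392 -0.70126868  0.05787517]
```

View pics/top0.png

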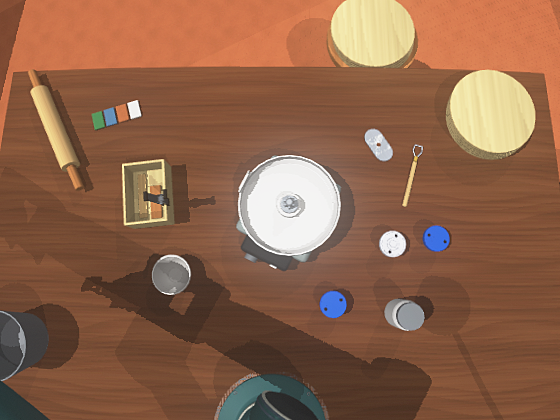

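View pics/side0.png

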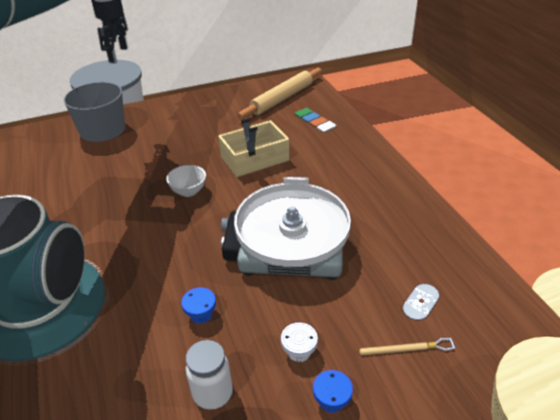

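The top view shows the wheel at (289,204) with its black nose at (268,252) and the seam tab near (243,183). The clamp is at (157,198) on the caddy wall, the bowl at (171,274), the canister at (405,314), the rib at (378,145) and the trimmer at (412,175).

Candidates for the head, with top-view pixels:
- White disc with two dark holes, (393,243): aluminium/white, so this is my choice.
- Blue disc, (333,304): look-alike.
- Blue disc, (437,238): look-alike.
- Canister lid, (405,314): not the head.
- Rib, (378,145): not the head.

For the clamp, the only dark object on the caddy is at (157,198). The other dark marks, such as (200,202), are shadows.

```bash
cat > h.py <<'E'
import numpy as np, cv2, pickle
from scipy.spatial.transform import Rotation as R
def rot(q): return R.from_quat(np.r_[q[1:],q[0]])
def cloud(f):
    "world xyz per pixel from range"
    h,w=f["range_z"].shape
    u,v=np.meshgrid(np.arange(w),np.arange(h))
    n=cv2.undistortPoints(np.stack([u,v],-1).reshape(-1,1,2).astype(float),f["intrinsics"],np.array(f["D"]))[:,0]
    d=np.c_[n,np.ones(len(n))]*f["range_z"].reshape(-1,1)
    return (rot(f["attitude"]).apply(d)+f["origin"]).reshape(h,w,3)
def plane(f,uv,z):
    n=cv2.undistortPoints(np.array(uv,float).reshape(-1,1,2),f["intrinsics"],np.array(f["D"]))[:,0]
    d=rot(f["attitude"]).apply(np.c_[n,np.ones(len(n))]); o=np.array(f["origin"])
    return o+d*((z-o[2])/d[:,2])[:,None]
def circ(p):
    "fit circle xy"
    s=np.linalg.lstsq(np.c_[2*p[:,:2],np.ones(len(p))],(p[:,:2]**2).sum(1),rcond=None)[0]
    return s[:2],np.sqrt(s[2]+s[0]**2+s[1]**2)
def tri(fs,uvs):
    A=np.zeros((3,3));b=np.zeros(3)
    for f,uv in zip(fs,uvs):
        p=plane(f,uv,0)[0];d=p-f["origin"];d/=np.linalg.norm(d);M=np.eye(3)-np.outer(d,d);A+=M;b+=M@p
    return np.linalg.solve(A,b)
def proj(f,P):
    r=rot(f["attitude"]).inv()
    c=r.apply(np.atleast_2d(P)-f["origin"])
    return cv2.projectPoints(c,np.zeros(3),np.zeros(3),f["intrinsics"],np.array(f["D"]))[0][:,0]
E
python3 - <<'E'
from h import *
d=pickle.load(open("f0.pkl","rb"));t,s=d["top"],d["side"]
for n,f in d.items():
    c=cloud(f)
    print(n,"valid",(f["range_z"]>0).mean(),"bench z",np.nanmedian(c[...,2][f["range_z"]>0]))
ct=cloud(t);cs=cloud(s)
for n,uv in dict(head=(393,243),spin=(289,204),tab=(243,183),clamp=(157,198),bowl=(171,274)).items(): print(n,ct[uv[1],uv[0]])
for n,uv in dict(head=(299,340),spin=(292,213),tab=(295,183),clamp=(247,125)).items(): print(n,cs[uv[1],uv[0]])
# crops
def crop(f,c,w,k): 
    x,y=c; return cv2.resize(f["color"][y-w*3//4:y+w*3//4,x-w:x+w,::-1],(400,300),interpolation=cv2.INTER_CUBIC)
im=np.vstack([np.hstack([crop(t,(393,243),28,0),crop(s,(293,215),66,0)]),np.hstack([crop(t,(155,195),40,0),crop(t,(286,205),62,0)])])
cv2.imwrite("pics/c1.png",im)
E
```

```text
side valid 0.9959353741496598 bench z -0.0016427399445594348
top valid 0.9958418367346938 bench z -0.00030510689794982504
head [ 0.46363031 -0.30192945  0.04668133]
spin [ 0.54730352 -0.03917494  0.11951536]
tab [0.60133808 0.07248709 0.10366725]
clamp [0.56218567 0.28059631 0.10673817]
bowl [0.38164024 0.26561812 0.00323687]
head [ 0.45835785 -0.3074971   0.04294915]
spin [ 0.54740074 -0.05119511  0.11173411]
tab [0.60279479 0.0690594  0.08961523]
clamp [0.55799976 0.28605512 0.13550775]
```

View pics/c1.png

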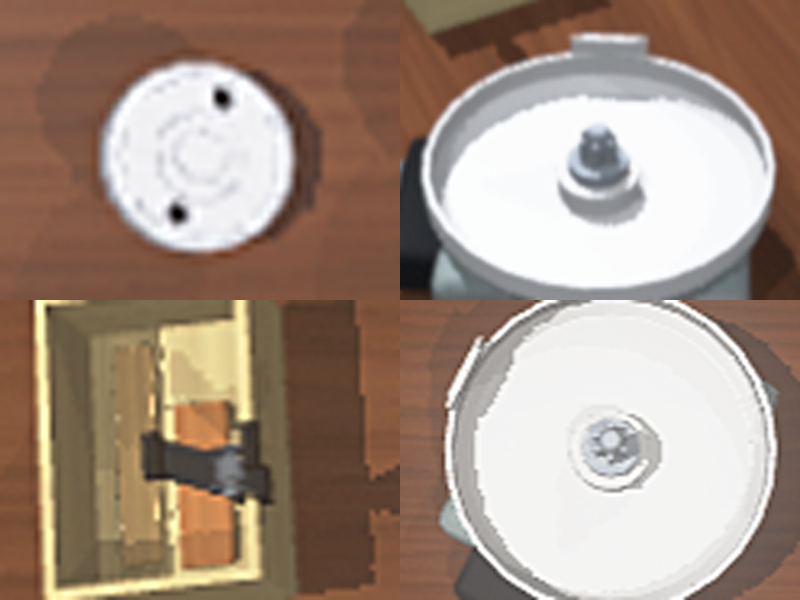

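The crop confirms the white disc at (393,243), with bat-pin holes at crop pixels (222,97) and (178,213). The tab is on the pan's upper-left rim. The clamp sits astride the caddy's right wall with its handles along image y-world. Next I measure.

Run:
```python
from h import *
d=pickle.load(open("f0.pkl","rb"));t,s=d["top"],d["side"]
ct=cloud(t);cs=cloud(s);np.set_printoptions(precision=4,suppress=True)
# head: white blob contour cast at top plane, both views
for n,f,c0 in(("top",t,(393,243)),("side",s,(299,338))):
    hsv=cv2.cvtColor(f["color"],cv2.COLOR_RGB2HSV); m=((hsv[...,1]<60)&(hsv[...,2]>140)).astype(np.uint8)
    c=cloud(f); m&=(c[...,2]>0.036).astype(np.uint8)
    m&=(np.hypot(*(np.indices(m.shape)-np.array(c0[::-1])[:,None,None]))<35).astype(np.uint8)
    cn=max(cv2.findContours(m,0,1)[0],key=cv2.contourArea)
    print(n,"head circ z.046",circ(plane(f,cn[:,0],.046)),"cloud z med",np.median(c[m>0][:,2]),"ellipse px",cv2.fitEllipse(cn)[0])
    g=cv2.cvtColor(f["color"],cv2.COLOR_RGB2GRAY); inner=cv2.erode(cv2.drawContours(np.zeros_like(m),[cn],-1,1,-1),np.ones((5,5)))
    k=((g<120)&(inner>0)).astype(np.uint8); N,_,st,ce=cv2.connectedComponentsWithStats(k)
    print(" holes",[(st[i][4],ce[i]) for i in range(1,N)])
    for i in range(1,N): print("  ",plane(f,ce[i],.046))
# wheel rim
for n,c in(("top",ct),("side",cs)):
    P=c.reshape(-1,3); r=np.hypot(P[:,0]-.545,P[:,1]+.04)
    q=P[(P[:,2]>.086)&(P[:,2]<.094)&(r>.115)&(r<.135)]; print(n,"rim",circ(q),len(q),np.median(q[:,2]))
    q=P[(P[:,2]>.096)&(P[:,2]<.112)&(r>.105)&(r<.14)]; print(n,"tab",q.mean(0),len(q),q[:,2].max()); 
    u,sv,vt=np.linalg.svd(q[:,:2]-q[:,:2].mean(0)); print("  dir",vt[0],np.ptp((q[:,:2]-q[:,:2].mean(0))@vt.T,axis=0), (q[:,:2]-q[:,:2].mean(0))@vt[0]@[1]*1 if 0 else "")
    q=P[(P[:,2]>.096)&(r<.03)]; print(n,"spindle",q.mean(0),len(q),q[:,2].max()); q=P[(P[:,2]>.112)&(r<.03)];print("   nose",q.mean(0),len(q))
    q=P[(P[:,2]>.078)&(np.hypot(P[:,0]-.56,P[:,1]-.27)<.07)]
    for lo,hi in((.078,.095),(.095,.11),(.11,.125),(.125,.134),(.134,.15)):
        w=q[(q[:,2]>lo)&(q[:,2]<=hi)]
        if len(w): print("  clamp",lo,hi,len(w),w.mean(0),w.min(0),w.max(0))
    q=P[(P[:,2]>.066)&(P[:,2]<.074)&(np.hypot(P[:,0]-.57,P[:,1]-.32)<.14)]
    print("  caddy top",cv2.minAreaRect(q[:,:2].astype(np.float32)*1000))
```

```text
top head circ z.046 (array([ 0.4621, -0.2996]), np.float64(0.03207413647134881)) cloud z med 0.04574751522313569 ellipse px (391.99945068359375, 243.6915740966797)
 holes [(np.int32(4), array([395.5, 235.5])), (np.int32(4), array([389.5, 251.5]))]
   [[ 0.4827 -0.3092  0.046 ]]
   [[ 0.4423 -0.2925  0.046 ]]
side head circ z.046 (array([ 0.459 , -0.3058]), np.float64(0.033459499137451)) cloud z med 0.04497675775289711 ellipse px (298.9817199707031, 338.58673095703125)
 holes [(np.int32(4), array([286.5, 336.5])), (np.int32(4), array([311.  , 337.25]))]
   [[ 0.4393 -0.2941  0.046 ]]
   [[ 0.48  -0.312  0.046]]
top rim (array([ 0.5534, -0.0391]), np.float64(0.12173423276922017)) 412 0.089448255775196
top tab [0.6058 0.0709 0.1028] 56 0.10751923872154134
  dir [-0.907  0.421] [0.0553 0.0063] 
top spindle [ 0.5521 -0.0405  0.1137] 80 0.12200871802737157
   nose [ 0.5533 -0.0404  0.1163] 58
  clamp 0.078 0.095 7 [0.5572 0.2668 0.0859] [0.5527 0.262  0.0787] [0.5637 0.2812 0.0931]
  clamp 0.095 0.11 57 [0.5598 0.2734 0.1059] [0.55   0.2598 0.0988] [0.5723 0.282  0.1099]
  clamp 0.11 0.125
[... 526 characters left out ...]
 0.9109 -0.4126] [0.0557 0.0122] 
side spindle [ 0.5494 -0.0462  0.1082] 131 0.118932346519114
   nose [ 0.5506 -0.0443  0.1156] 45
  clamp 0.078 0.095 39 [0.5574 0.2647 0.0864] [0.549  0.2582 0.0784] [0.5667 0.2837 0.0937]
  clamp 0.095 0.11 57 [0.5556 0.2654 0.1031] [0.5468 0.256  0.0967] [0.5688 0.2834 0.1098]
  clamp 0.11 0.125 59 [0.5566 0.2689 0.1179] [0.5481 0.2503 0.1104] [0.5691 0.2898 0.125 ]
  clamp 0.125 0.134 42 [0.5581 0.2718 0.1293] [0.5479 0.245  0.1251] [0.5711 0.2961 0.1337]
  clamp 0.134 0.15 93 [0.5576 0.2705 0.1431] [0.545  0.2394 0.1341] [0.5722 0.2977 0.1494]
  caddy top ((583.006103515625, 324.5774841308594), (161.7835235595703, 118.22756958007812), 7.809108257293701)
```

```bash
cat >> h.py <<'E'
def togo(x,y,z,yaw,o=None):
    "yaw deg = world direction of tool y (mod 180); print needed shift in tool units (25mm) and z turn (6deg)"
    from station import observe
    o=o or observe(); r=rot(o["tcp_rot"]); 
    ty=r.apply([0,1,0]); cur=np.degrees(np.arctan2(ty[1],ty[0])); dy=(yaw-cur+90)%180-90
    d=np.array([x,y,z])-o["eef_pos"]; print("t",round(float(o["t"]),2),"pos",np.round(o["eef_pos"],4),"yaw",round(cur,2),"tilt",np.round(r.apply([0,0,1]),3),"F",np.round(o["ft_force"],1),"gap",round(float(o["finger_gap"]),3),"grip",round(float(o["grip_force"]),1))
    print("tool shift units",np.round(r.inv().apply(d)/.025,2),"turn z units",round(-dy/6,2))
E
python3 - <<'E'
from h import *
d=pickle.load(open("f0.pkl","rb"));t,s=d["top"],d["side"];np.set_printoptions(precision=4,suppress=True)
for n,f in d.items():
    P=cloud(f).reshape(-1,3)
    q=P[(P[:,2]>.137)&(np.hypot(P[:,0]-.56,P[:,1]-.27)<.05)]
    a=q[q[:,1]<.257];b=q[q[:,1]>.285];m=a.mean(0)-b.mean(0)
    print(n,cv2.minAreaRect(q[:,:2].astype(np.float32)*1000),a.mean(0),b.mean(0),len(a),len(b),np.degrees(np.arctan2(m[1],m[0])))
    for w in(a,b): print("  bar",cv2.minAreaRect(w[:,:2].astype(np.float32)*1000))
def crop(f,c,w): 
    x,y=c; return cv2.resize(f["color"][y-w*3//4:y+w*3//4,x-w:x+w,::-1],(400,300),interpolation=cv2.INTER_CUBIC)
cv2.imwrite("pics/c2.png",np.vstack([np.hstack([crop(t,(289,204),16),crop(s,(292,217),20)]),np.hstack([crop(t,(157,198),20),crop(s,(250,135),28)])]))
togo(.559,.2705,.2,80)
E
```

```text
side ((558.1062622070312, 268.87249755859375), (22.429468154907227, 58.08422088623047), 7.154383182525635) [0.5611 0.245  0.1459] [0.5555 0.2906 0.1447] 37 42 -83.0051124836435
  bar ((560.9381103515625, 245.8056182861328), (22.394710540771484, 10.807699203491211), 11.44451904296875)
  bar ((555.6636962890625, 292.092529296875), (21.51500129699707, 11.359864234924316), 5.317179203033447)
top ((561.6863403320312, 273.4928894042969), (22.08219337463379, 55.4117317199707), 6.785660743713379) [0.5646 0.2499 0.1495] [0.559  0.2938 0.1471] 44 55 -82.72507826764623
  bar ((564.40185546875, 250.62515258789062), (21.94685173034668, 9.28697395324707), 7.771758556365967)
  bar ((558.7243041992188, 294.81597900390625), (22.238723754882812, 11.094809532165527), 16.775218963623047)
t 0.1 pos [0.2964 0.6062 0.2306] yaw 63.94 tilt [-0.001 -0.001 -1.   ] F [-0.8 -0.  -0.7] gap 1.004 grip 0.0
tool shift units [-15.33  -7.45   1.23] turn z units -2.68
```

View pics/c2.png

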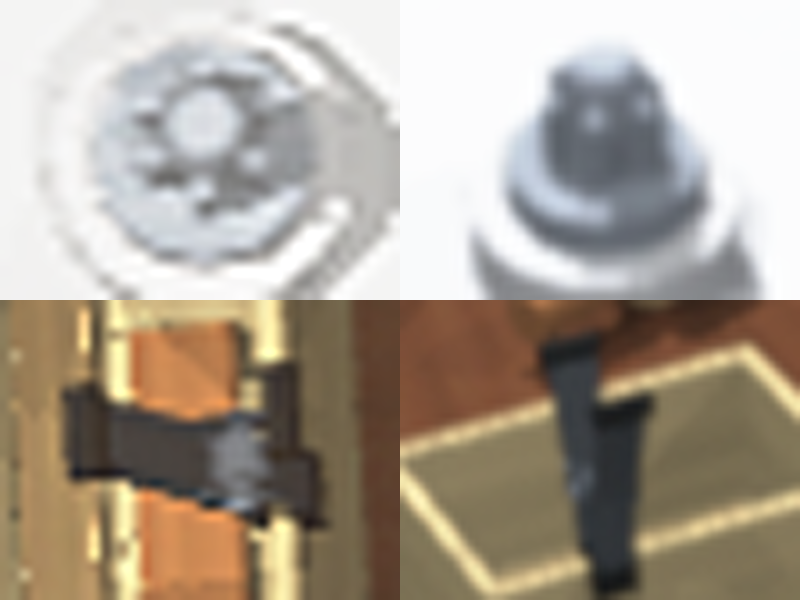

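The clamp is confirmed: its bars lie along about 7° with the centre at about (0.560, 0.271), 0.146 high. In the top crop the nose is at (203,125), and both views put the splines at about 0° mod 60. The head's grooves are at about -23°. I'm moving to above the clamp.

```bash
python3 -m inch '{"commands":[1,-1,-0.5,0,0,0,0, 1,-1,-0.5,0,0,0,0, 1,-1,-0.5,0,0,0,0, 1,-1,-0.5,0,0,0,0, 1,-1,-0.5,0,0,0,0, 1,-1,-0.5,0,0,0,0, 1,-1,-0.5,0,0,0,0, 1,-1,-0.5,0,0,0,0]}' 45; python3 -m inch '{"commands":[1,-1,-0.5,0,0,0,0, 1,-1,-0.5,0,0,0,0, 1,-1,-0.5,0,0,0,0, 1,-1,-0.5,0,0,0,0, 1,-1,-0.5,0,0,0,0, 1,-1,-0.5,0,0,0,0, 1,-0.5,-0.3,0,0,0,-1, 1,0,0,0,0,0,-1]}'
python3 -m inch '{"commands":[1,0,0,0,0,0,-1, 1,0,0,0,0,0,-1, 1,0,0,0,0,0,-1, 1,0,0,0,0,0,-0.5, 1,0,0,0,0,0,0]}' 
python3 -c "
from h import *
togo(.560,.2712,.124,97)"
```

```text
t: 0.77
eef_pos: [0.4328, 0.4274, 0.231]
tcp_rot: [-0.0, 0.225, 0.974, -0.0]
ft_force: [0.4, 0.7, 0.2]
finger_gap: 0.999
grip_force: 0.0
t: 1.43
eef_pos: [0.5434, 0.2807, 0.2308]
tcp_rot: [-0.0, 0.121, 0.993, -0.0]
ft_force: [0.0, 0.3, 0.3]
finger_gap: 1.003
grip_force: 0.0
t: 1.85
eef_pos: [0.5419, 0.2831, 0.2309]
tcp_rot: [-0.0, -0.062, 0.998, -0.0]
ft_force: [-0.4, -0.1, -0.1]
finger_gap: 0.997
grip_force: 0.0
t 1.85 pos [0.5419 0.2831 0.2309] yaw 97.09 tilt [-0.001 -0.    -1.   ] F [-0.4 -0.1 -0.1] gap 0.997 grip 0.0
tool shift units [-0.66 -0.56  4.28] turn z units 0.02
```

```bash
python3 -m inch '{"commands":[1,-0.66,-0.56,0,0,0,0, 1,0,0,0.8,0,0,0, 1,0,0,0.9,0,0,0, 1,0,0,0.9,0,0,0, 1,0,0,0.9,0,0,0, 1,0,0,0.75,0,0,0, 1,0,0,0,0,0,0, 1,0,0,0,0,0,0]}'
python3 - <<'E'
from h import *
from station import grab_frame
a=[grab_frame(n) for n in("side","top")]; pickle.dump(a,open("f1.pkl","wb"))
P=proj(a[0],[.56,.27,.14])[0].astype(int);Q=proj(a[1],[.56,.27,.14])[0].astype(int)
def crop(f,c,w): 
    x,y=c; return cv2.resize(f["color"][y-w*3//4:y+w*3//4,x-w:x+w,::-1],(400,300),interpolation=cv2.INTER_CUBIC)
print(P,Q)
cv2.imwrite("pics/c3.png",np.hstack([crop(a[0],P,48),crop(a[1],Q,48)]))
togo(.560,.2712,.124,97)
E
```

```text
t: 2.52
eef_pos: [0.5597, 0.2712, 0.1246]
tcp_rot: [-0.001, -0.06, 0.998, -0.0]
ft_force: [-0.2, -1.1, 0.8]
finger_gap: 0.998
grip_force: 0.0
[249 126] [156 196]
t 2.62 pos [0.5605 0.2715 0.1266] yaw 96.89 tilt [ 0.001  0.001 -1.   ] F [ 0.2 -0.   0.7] gap 1.005 grip 0.0
tool shift units [ 0.02 -0.01  0.1 ] turn z units -0.02
```

View pics/c3.png

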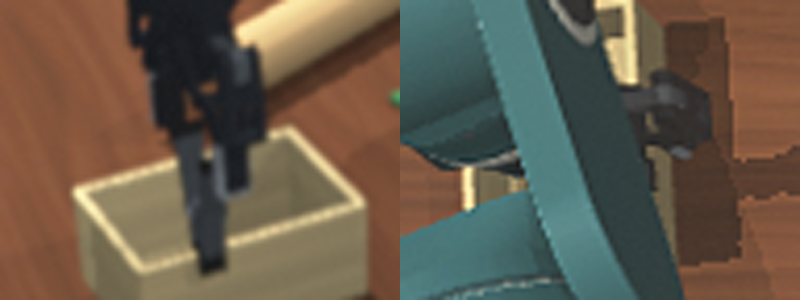

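The side crop shows the fingers straddling the clamp handles near crop (180-240, 60-190). The arm hides the clamp in the top view. I close the fingers.

```bash
python3 -m inch '{"commands":[0.3,0,0,0,0,0,0, 0.3,0,0,0,0,0,0, 0.3,0,0,0,0,0,0, 0.3,0,0,0,0,0,0, 0.3,0,0,0,0,0,0, 0.3,0,0,0,0,0,0, 0.3,0,0,0,0,0,0, 0.3,0,0,0,0,0,0]}' 45; python3 -c "
from h import *
togo(.560,.2712,.124,97)"
```

```text
t: 3.28
eef_pos: [0.56, 0.2713, 0.125]
tcp_rot: [-0.0, -0.061, 0.998, -0.0]
ft_force: [-0.8, 0.2, -2.2]
finger_gap: 0.414
grip_force: 45.0
t 3.28 pos [0.56   0.2713 0.125 ] yaw 96.94 tilt [-0. -0. -1.] F [-0.8  0.2 -2.2] gap 0.414 grip 45.0
tool shift units [ 0.   -0.    0.04] turn z units -0.01
```

```bash
python3 -m inch '{"commands":[0.3,0,0,-0.5,0,0,0, 0.3,0,0,-0.7,0,0,0, 0.3,0,0,-1,0,0,0, 0.3,0,0,-1,0,0,0, 0.3,0,0,0,0,0,0.8, 0.3,0,0,0,0,0,0.9, 0.3,0,0,0,0,0,0.9, 0.3,0,0,0,0,0,0.9]}';python3 -m inch '{"commands":[0.3,0,0,0,0,0,0.9, 0.3,0,0,0,0,0,0.9, 0.3,0,0,0,0,0,0]}' ; python3 -c "
from h import *
togo(.605,.07,.205,64.9)"
```

```text
t: 3.95
eef_pos: [0.5601, 0.2713, 0.2063]
tcp_rot: [0.0, 0.125, 0.992, 0.0]
ft_force: [-0.1, -0.1, -1.8]
finger_gap: 0.418
grip_force: 45.1
t: 4.2
eef_pos: [0.5601, 0.2713, 0.2061]
tcp_rot: [0.0, 0.218, 0.976, 0.0]
ft_force: [0.8, 0.3, -0.7]
finger_gap: 0.415
grip_force: 45.1
t 4.2 pos [0.5601 0.2713 0.2061] yaw 64.88 tilt [ 0.001  0.    -1.   ] F [ 0.8  0.3 -0.7] gap 0.415 grip 45.1
tool shift units [-5.04 -6.53  0.04] turn z units -0.0
```

```bash
python3 -m inch '{"commands":[0.3,-0.5,-0.7,0,0,0,0, 0.3,-0.7,-0.9,0,0,0,0, 0.3,-0.7,-0.9,0,0,0,0, 0.3,-0.7,-0.9,0,0,0,0, 0.3,-0.7,-0.9,0,0,0,0, 0.3,-0.7,-0.9,0,0,0,0, 0.3,-0.6,-0.8,0,0,0,0, 0.3,-0.44,-0.53,0,0,0,0]}'; python3 -m inch '{"commands":[0.3,0,0,0,0,0,0, 0.3,0,0,0,0,0,0]}'
python3 - <<'E'
from h import *
from station import grab_frame
a=[grab_frame(n) for n in("side","top")]; pickle.dump(a,open("f2.pkl","wb"))
P=proj(a[0],[.605,.07,.13])[0].astype(int);Q=proj(a[1],[.605,.07,.13])[0].astype(int)
def crop(f,c,w): 
    x,y=c; return cv2.resize(f["color"][y-w*3//4:y+w*3//4,x-w:x+w,::-1],(400,300),interpolation=cv2.INTER_CUBIC)
print(P,Q)
cv2.imwrite("pics/c4.png",np.hstack([crop(a[0],P,48),crop(a[1],Q,48)]))
togo(.605,.07,.205,64.9)
E
```

```text
t: 4.87
eef_pos: [0.606, 0.0681, 0.2059]
tcp_rot: [0.0, 0.214, 0.977, -0.0]
ft_force: [0.9, -0.1, -0.7]
finger_gap: 0.409
grip_force: 45.2
t: 5.03
eef_pos: [0.6059, 0.0696, 0.2056]
tcp_rot: [0.0, 0.215, 0.977, 0.0]
ft_force: [0.4, 0.1, -0.8]
finger_gap: 0.412
grip_force: 45.2
[295 168] [242 178]
t 5.13 pos [0.6057 0.0708 0.2054] yaw 65.25 tilt [ 0.  0. -1.] F [ 0.   0.4 -1.4] gap 0.414 grip 45.2
tool shift units [ 0.01 -0.04  0.02] turn z units 0.06
```

View pics/c4.png

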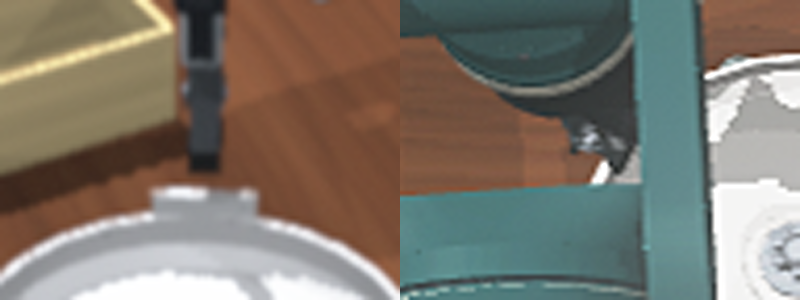

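In the side crop the jaw's lower end, at (205,170), is centred above the tab at (205,190). I check the numbers before lowering.

Run:
```python
from h import *
a=pickle.load(open("f2.pkl","rb"));f=a[0];c=cloud(f);np.set_printoptions(precision=4,suppress=True)
th=np.radians(-25.1);ex=np.array([np.cos(th),np.sin(th)]);ey=np.array([-ex[1],ex[0]])
P=c.reshape(-1,3);g=cv2.cvtColor(f["color"],cv2.COLOR_RGB2GRAY).ravel()
q=P[:,:2]-[.605,.07];X=q@ex;Y=q@ey
tab=(P[:,2]>.094)&(P[:,2]<.107)&(abs(X)<.04)&(abs(Y)<.02)&(g>100)
print("tab x",X[tab].min(),X[tab].max(),"y med",np.median(Y[tab]),"zmax",P[tab,2].max())
k=(P[:,2]>.115)&(abs(X)<.03)&(abs(Y)<.05)&(g<110)
for lo in np.arange(.12,.23,.01):
    m=k&(P[:,2]>=lo)&(P[:,2]<lo+.01)
    if m.sum(): print(round(lo,3),m.sum(),"x",X[m].min(),X[m].max(),"y",np.percentile(Y[m],[5,50,95]),P[m,2].min())
```

```text
tab x -0.027401550232715677 0.028665063491847283 y med -0.0020090731301204015 zmax 0.10455461994425397
0.12 6 x -0.005443719799662009 0.009357093465211425 y [-0.0161 -0.0134  0.0053] 0.1271016944957034
0.13 35 x -0.007605345752794714 0.009515108593935846 y [-0.0189 -0.0145 -0.006 ] 0.1304348931996938
0.14 33 x -0.007650656008992047 0.009556635617792375 y [-0.0175 -0.0142  0.0086] 0.14039241045594675
0.15 28 x -0.005338413715171308 0.008284416041290658 y [-0.0154 -0.0139 -0.0113] 0.15005917458917029
0.16 31 x -0.007529029164647836 0.012085540635619969 y [-0.0161 -0.0126 -0.0085] 0.1603564942566137
0.17 39 x -0.010091906544768449 0.012136873480501 y [-0.0154 -0.0116 -0.0004] 0.1700325655133288
0.18 29 x -0.007478460302468293 0.009545566338230737 y [-0.0154 -0.0131  0.0049] 0.18005300811239244
0.19 22 x -0.0073210587302061005 0.008220419957339195 y [-0.0174 -0.0151 -0.0125] 0.19033826653752517
0.2 12 x -0.010780156986034722 0.01086989991145597 y [-0.0292 -0.0267 -0.0234] 0.20062744768613405
0.21 37 x -0.010674921864740118 0.011467008469630375 y [-0.0344 -0.0305 -0.0244] 0.2103045575002267
0.22 41 x -0.008523878555321955 0.010926845729323781 y [-0.0363 -0.0314  0.018 ] 0.22043278505739605
0.23 37 x -0.010321120601461705 0.010934429992970736 y [-0.0357 -0.0323  0.0173] 0.23029126869196836
```

```bash
python3 -m inch '{"commands":[0.3,0,0,0.3,0,0,0, 0.3,0,0,0.5,0,0,0, 0.3,0,0,0.5,0,0,0, 0.3,0,0,0.3,0,0,0, 0.3,0,0,0.15,0,0,0, 0.3,0,0,0,0,0,0, 0.3,0,0,0,0,0,0]}'
python3 - <<'E'
from h import *
from station import grab_frame
f=grab_frame("side"); x,y=295,168
cv2.imwrite("pics/c5.png",cv2.resize(f["color"][y-36:y+36,x-48:x+48,::-1],(640,480),interpolation=cv2.INTER_CUBIC))
togo(.605,.07,.162,64.9)
E
```

```text
t: 5.72
eef_pos: [0.6058, 0.0703, 0.1612]
tcp_rot: [-0.0, 0.215, 0.977, -0.0]
ft_force: [0.7, -0.2, -1.1]
finger_gap: 0.413
grip_force: 45.2
t 5.77 pos [0.6059 0.0702 0.1617] yaw 65.15 tilt [ 0. -0. -1.] F [-0.5 -0.2 -1.3] gap 0.416 grip 45.2
tool shift units [ 0.03 -0.02 -0.01] turn z units 0.04
```

View pics/c5.png

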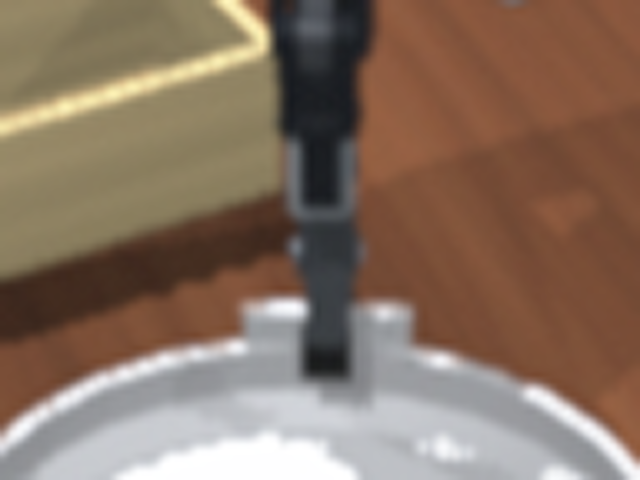

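The near jaw at (327,340) is inside the tab, with no contact force. I release and rise.

```bash
python3 -m inch '{"commands":[0.7,0,0,0,0,0,0, 0.8,0,0,0,0,0,0, 1,0,0,0,0,0,0, 1,0,0,0,0,0,0, 1,0,0,0,0,0,0, 1,0,0,0,0,0,0, 1,0,0,0,0,0,0, 1,0,0,0,0,0,0]}'; python3 -m inch '{"commands":[1,0,0,-0.6,0,0,0, 1,0,0,-0.8,0,0,0, 1,0,0,-0.9,0,0,0, 1,0,0,-0.9,0,0,0, 1,0,0,-0.6,0,0,0]}'
python3 - <<'E'
from h import *
from station import grab_frame
a=[grab_frame(n) for n in("side","top")]; pickle.dump(a,open("f3.pkl","wb"))
def crop(f,c,w): 
    x,y=c; return cv2.resize(f["color"][y-w*3//4:y+w*3//4,x-w:x+w,::-1],(400,300),interpolation=cv2.INTER_CUBIC)
cv2.imwrite("pics/c6.png",np.hstack([crop(a[0],(295,168),48),crop(a[1],(290,240),100)]))
f=a[0];c=cloud(f);np.set_printoptions(precision=4,suppress=True)
th=np.radians(-25.1);ex=np.array([np.cos(th),np.sin(th)]);ey=np.array([-ex[1],ex[0]])
P=c.reshape(-1,3);g=cv2.cvtColor(f["color"],cv2.COLOR_RGB2GRAY).ravel()
q=P[:,:2]-[.605,.07];X=q@ex;Y=q@ey
k=(P[:,2]>.075)&(abs(X)<.03)&(abs(Y)<.04)&(g<100)
for lo in np.arange(.07,.2,.01):
    m=k&(P[:,2]>=lo)&(P[:,2]<lo+.01)
    if m.sum(): print(round(lo,3),m.sum(),"x",X[m].min(),X[m].max(),"y",np.percentile(Y[m],[5,50,95]),P[m,2].min())
togo(.461,-.302,.25,-23)
E
```

```text
t: 6.43
eef_pos: [0.6058, 0.0702, 0.1614]
tcp_rot: [0.0, 0.215, 0.977, 0.0]
ft_force: [-0.4, -0.1, -0.3]
finger_gap: 1.001
grip_force: 0.0
t: 6.85
eef_pos: [0.6061, 0.0702, 0.2599]
tcp_rot: [0.001, 0.215, 0.977, 0.0]
ft_force: [-0.0, -1.2, -0.0]
finger_gap: 0.997
grip_force: 0.0
0.08 2 x -0.001374262078477006 0.0009138533105400935 y [-0.0059 -0.0055 -0.0051] 0.08928315639903306
0.09 26 x -0.008383956668364211 0.00809623951869272 y [-0.0106 -0.0081 -0.0047] 0.09139344917579328
0.1 21 x -0.008304329351589227 0.009952508396059679 y [-0.0104 -0.0082  0.    ] 0.10053489208590671
0.11 24 x -0.005792576055992217 0.009858416863741276 y [-0.0117 -0.0091 -0.0069] 0.1105857876376608
0.12 23 x -0.00565713774161959 0.008215513134930581 y [-0.0132 -0.0108 -0.0079] 0.12043069234064308
0.13 31 x -0.010648850353075182 0.012398267438098399 y [-0.0151 -0.011  -0.0027] 0.13015377556570584
0.14 34 x -0.010398803625920527 0.012467466859417216 y [-0.0171 -0.0139  0.0078] 0.14007658763420427
0.15 26 x -0.007463103003337192 0.008453817881864037 y [-0.0201 -0.0179 -0.0151] 0.1500093046440817
0.16 56 x -0.007048669294149278 0.009184901858627324 y [-0.0232  0.0134  0.0196] 0.1604556210895376
0.17 53 x -0.008712157188896695 0.011128393255627592 y [-0.0284  0.0145  0.0191] 0.17041513658719787
0.18 69 x -0.009412463495220213 0.011216479025277212 y [-0.0295  0.0157  0.0238] 0.1800215911844869
t 6.95 pos [0.6065 0.0703 0.2602] yaw 65.14 tilt [ 0.005  0.    -1.   ] F [ 0.5 -0.5  0.6] gap 0.999 grip 0.0
tool shift units [ -0.98 -15.96   0.38] turn z units 14.69
```

View pics/c6.png

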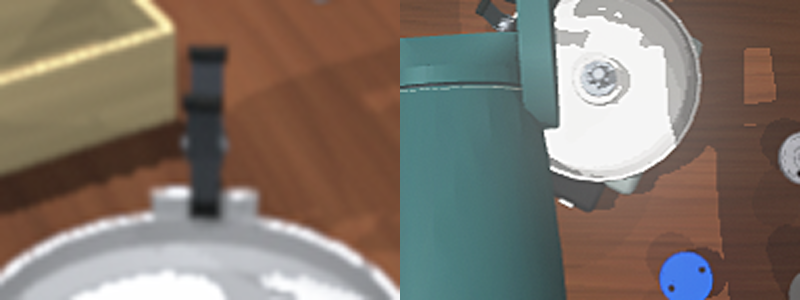

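The clamp is clipped upright over the tab, near crop (205,195), with its jaw ends about 13-14 mm below the tab's top, centred and free of the fingers. Next is the head.

```bash
python3 -m inch '{"commands":[1,0,-1,0,0,0,0, 1,0,-1,0,0,0,0, 1,0,-1,0,0,0,0, 1,0,-1,0,0,0,0, 1,0,-1,0,0,0,0, 1,0,-1,0,0,0,0, 1,0,-1,0,0,0,0, 1,0,-1,0,0,0,0]}' >/dev/null; python3 -m inch '{"commands":[1,0,-1,0,0,0,0, 1,0,-1,0,0,0,0, 1,0,-1,0,0,0,0, 1,0,-1,0,0,0,0, 1,0,-1,0,0,0,0, 1,-0.5,-1,0,0,0,0, 1,-0.5,-1,0,0,0,0, 1,0,-1,0,0,0,0]}'; python3 -m inch '{"commands":[1,0,0,0,0,0,1, 1,0,0,0,0,0,1, 1,0,0,0,0,0,1, 1,0,0,0,0,0,1, 1,0,0,0,0,0,1, 1,0,0,0,0,0,1, 1,0,0,0,0,0,1, 1,0,0,0,0,0,1]}' >/dev/null;python3 -m inch '{"commands":[1,0,0,1,0,0,1, 1,0,0,1,0,0,1, 1,0,0,0.5,0,0,1, 1,0,0,0,0,0,1, 1,0,0,0,0,0,1, 1,0,0,0,0,0,1, 1,0,0,0,0,0,0.7, 1,0,0,0,0,0,0]}'
python3 - <<'E'
from h import *
togo(.461,-.302,.012,-23)
E
```

```text
t: 8.28
eef_pos: [0.4605, -0.3048, 0.2553]
tcp_rot: [-0.0, 0.215, 0.977, 0.0]
ft_force: [0.5, 0.2, 0.1]
finger_gap: 1.003
grip_force: 0.0
t: 9.62
eef_pos: [0.4601, -0.3031, 0.1931]
tcp_rot: [-0.001, 0.835, 0.55, -0.0]
ft_force: [-0.4, -0.0, 0.8]
finger_gap: 0.996
grip_force: 0.0
t 9.62 pos [ 0.4601 -0.3031  0.1931] yaw -23.27 tilt [-0.001  0.001 -1.   ] F [-0.4 -0.   0.8] gap 0.996 grip 0.0
tool shift units [0.05 0.03 7.24] turn z units -0.05
```

```bash
python3 -m inch '{"commands":[1,0,0,1,0,0,0, 1,0,0,1,0,0,0, 1,0,0,1,0,0,0, 1,0,0,1,0,0,0, 1,0,0,1,0,0,0, 1,0,0,0.9,0,0,0, 1,0,0,0.8,0,0,0, 1,0,0,0.5,0,0,0]}' >/dev/null; python3 -m inch '{"commands":[1,0,0,0,0,0,0, 0.5,0,0,0,0,0,0, 0.5,0,0,0,0,0,0, 0.5,0,0,0,0,0,0, 0.5,0,0,0,0,0,0, 0.5,0,0,0,0,0,0]}' 60
python3 - <<'E'
from h import *
togo(.461,-.302,.012,-23)
E
```

```text
t: 10.78
eef_pos: [0.4611, -0.3038, 0.0157]
tcp_rot: [0.001, 0.834, 0.552, 0.0]
ft_force: [-0.6, 0.2, 8.1]
finger_gap: 0.749
grip_force: 67.0
t 10.78 pos [ 0.4611 -0.3038  0.0157] yaw -23.03 tilt [ 0.002 -0.002 -1.   ] F [-0.6  0.2  8.1] gap 0.749 grip 67.0
tool shift units [ 0.07 -0.03  0.15] turn z units -0.01
```

```bash
python3 -m inch '{"commands":[0.5,0,0,-0.3,0,0,0, 0.5,0,0,-0.7,0,0,0, 0.5,0,0,-1,0,0,0, 0.5,0,0,-1,0,0,0, 0.5,0,0,-1,0,0,0, 0.5,0,0,-1,0,0,0, 0.5,0,0,-0.7,0,0,0, 0.5,0,0,-0.3,0,0,0]}'
python3 - <<'E'
from h import *
togo(.5515,-.042,.165,0)
E
```

```text
t: 11.45
eef_pos: [0.4609, -0.3037, 0.1676]
tcp_rot: [0.002, 0.834, 0.552, 0.001]
ft_force: [0.9, 0.2, -0.5]
finger_gap: 0.751
grip_force: 66.9
t 11.45 pos [ 0.4609 -0.3037  0.1676] yaw -23.04 tilt [ 0.003 -0.002 -1.   ] F [ 0.9  0.2 -0.5] gap 0.751 grip 66.9
tool shift units [11.05 -0.76  0.09] turn z units -3.84
```

```bash
python3 -m inch '{"commands":[0.5,0.7,0,0,0,0,0, 0.5,1,-0.1,0,0,0,0, 0.5,1,-0.1,0,0,0,0, 0.5,1,-0.1,0,0,0,0, 0.5,1,-0.1,0,0,0,0, 0.5,1,-0.1,0,0,0,0, 0.5,1,-0.1,0,0,0,0, 0.5,1,-0.1,0,0,0,0]}' >/dev/null;  python3 -m inch '{"commands":[0.5,1,0,0,0,0,0, 0.5,1,0,0,0,0,0, 0.5,0.8,0,0,0,0,0, 0.5,0.5,0,0,0,0,-0.84, 0.5,0,0,0,0,0,-1, 0.5,0,0,0,0,0,-1, 0.5,0,0,0,0,0,-1, 0.5,0,0,0,0,0,0]}'; python3 -m inch '{"commands":[0.5,0,0,0,0,0,0]}' >/dev/null
python3 - <<'E'
from h import *
from station import grab_frame
a=[grab_frame(n) for n in("side","top")]; pickle.dump(a,open("f4.pkl","wb"))
x,y=292,190; A=a[0]["color"][y-45:y+45,x-60:x+60,::-1]; x,y=289,204;B=a[1]["color"][y-45:y+45,x-60:x+60,::-1]
cv2.imwrite("pics/c7.png",np.hstack([cv2.resize(i,(400,300),interpolation=cv2.INTER_CUBIC) for i in(A,B)]))
togo(.5515,-.042,.165,0)
E
```

```text
t: 12.78
eef_pos: [0.5517, -0.0432, 0.1634]
tcp_rot: [-0.0, 0.705, 0.709, -0.0]
ft_force: [-0.1, -0.5, -2.2]
finger_gap: 0.755
grip_force: 66.8
t 12.97 pos [ 0.5518 -0.0434  0.1637] yaw -0.22 tilt [-0.  0. -1.] F [ 0.2  0.2 -2.5] gap 0.749 grip 66.8
tool shift units [ 0.06 -0.01 -0.05] turn z units -0.04
```

View pics/c7.png

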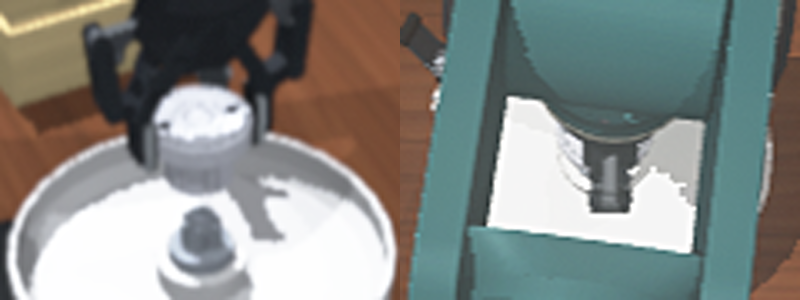

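The side crop shows the head held level above the spindle, with holes at (165,125) and (232,107) and the nose near (200,215). I work out the offset in the side camera's own frame so that its bias cancels.

Run:
```python
from h import *
np.set_printoptions(precision=4,suppress=True)
a=pickle.load(open("f4.pkl","rb"));f=a[0];c=cloud(f)
g=cv2.cvtColor(f["color"],cv2.COLOR_RGB2GRAY)
def cr(x,y): return 292-60+x*.3,190-45+y*.3
for x,y in((165,125),(232,107)):
    u,v=cr(x,y);w=np.array([[i,j] for i in range(int(u)-3,int(u)+5) for j in range(int(v)-3,int(v)+4)]);wt=np.clip(150-g[w[:,1],w[:,0]].astype(float),0,None)
    print("raw",u,v); p=(w*wt[:,None]).sum(0)/wt.sum();print("hole",p,plane(f,p,.192))
hsv=cv2.cvtColor(f["color"],cv2.COLOR_RGB2HSV)
P=c.reshape(-1,3);r=np.hypot(P[:,0]-.5515,P[:,1]+.042)
q=P[(P[:,2]>.17)&(r<.04)&(g.ravel()>150)];print("top disc z",np.percentile(q[:,2],[50,90,97]),len(q))
t=P[(P[:,2]>.187)&(r<.04)&(g.ravel()>150)];print("disc pts mean",t.mean(0),t.min(0),t.max(0))
rim=P[(P[:,2]>.086)&(P[:,2]<.094)&(abs(r-.125)<.012)];print("rim",circ(rim),len(rim))
# tops-view/side-view spindle: nose blob from first pictures
d=pickle.load(open("f0.pkl","rb"))
for n,b,h in(("top",0,.119),("side",-.0018,.119)):
    F=d[n];C=cloud(F).reshape(-1,3);R=np.hypot(C[:,0]-.5515,C[:,1]+.042)
    s=C[(abs(C[:,2]-b-.092)<.004)&(R<.026)&(R>.012)];print(n,"shoulder",circ(s[np.hypot(*(s[:,:2]-s[:,:2].mean(0)).T)>.017]),len(s),s[:,:2].mean(0))
```

```text
raw 281.5 182.5
hole [279.2019 183.0897] [[ 0.5239 -0.042   0.192 ]]
raw 301.6 177.1
hole [303.3492 175.4233] [[ 0.5788 -0.0368  0.192 ]]
top disc z [0.1919 0.1935 0.1946] 477
disc pts mean [ 0.5502 -0.0467  0.1932] [ 0.5136 -0.0765  0.1874] [ 0.5852 -0.0103  0.4848]
rim (array([ 0.5508, -0.0426]), np.float64(0.12221421772895004)) 461
top shoulder (array([ 0.5533, -0.0401]), np.float64(0.01953732843546502)) 148 [ 0.5527 -0.0397]
side shoulder (array([ 0.5504, -0.0434]), np.float64(0.01959076903844583)) 127 [ 0.5478 -0.0498]
```

Run:
```python
from h import *
np.set_printoptions(precision=4,suppress=True,linewidth=150)
a=pickle.load(open("f4.pkl","rb"));f=a[0]
g=cv2.cvtColor(f["color"],cv2.COLOR_RGB2GRAY).astype(int)
print(g[180:186,276:288]);print(g[173:182,296:308])
for z in(.192,.194): print(plane(f,[(281.5,182.5),(301.6,177.1)],z))
# top face outline: bright low-sat, front/back edges in unoccluded columns
c=cloud(f);m=((c[...,2]>.188)&(c[...,2]<.2)&(g>165)).astype(np.uint8);m[:, :270]=0;m[:,320:]=0;m[:165]=0;m[200:]=0
cn=max(cv2.findContours(cv2.morphologyEx(m,cv2.MORPH_CLOSE,np.ones((3,3))),0,1)[0],key=cv2.contourArea)[:,0]
p=plane(f,cn,.192);print("outline",len(cn),circ(p))
for i in range(3):
    ce,R=circ(p);e=np.hypot(*(p[:,:2]-ce).T)-R;p=p[e>-.0025];print(ce,R,len(p))
```

```text
[[ 40  87 168 232 235 228 226 227 233 241 237 227]
 [ 50  92 159 209 194 171 181 216 235 244 243 237]
 [ 71  93 124 153 123  97 133 206 241 245 246 243]
 [ 95 102 107 139 144 130 155 225 246 248 249 245]
 [109 109 107 155 194 188 185 232 248 248 250 247]
 [114 109  99 139 185 191 180 211 232 230 240 245]]
[[238 235 234 229 221 199 177 141  95  45  22  25]
 [239 239 239 236 233 228 214 183 140  75  30  27]
 [235 238 240 239 235 231 215 198 177 125  65  32]
 [231 234 237 231 208 191 183 185 200 182 129  60]
 [234 232 230 207 142 108 128 186 229 225 189 100]
 [238 238 230 203 163 143 176 231 244 229 200 117]
 [236 244 244 236 238 235 243 251 248 211 171 119]
 [242 251 252 250 254 254 254 254 249 202 165 133]
 [251 253 252 253 254 254 254 255 249 199 169 137]]
[[ 0.5288 -0.0419  0.192 ]
 [ 0.5733 -0.0407  0.192 ]]
[[ 0.528  -0.0444  0.194 ]
 [ 0.5723 -0.0431  0.194 ]]
outline 70 (array([ 0.5515, -0.0443]), np.float64(0.029812163205542357))
[ 0.5515 -0.0443] 0.029812163205542357 60
[ 0.5508 -0.0442] 0.030365681379634153 57
[ 0.5503 -0.0439] 0.03059198584280208 55
```

Head and spindle agree to about 1 mm, and the yaw is about right. I lower it in stages.

```bash
python3 -m inch '{"commands":[0.5,0,0.02,0.4,0,0,0, 0.5,0,0,0.4,0,0,0, 0.5,0,0,0.3,0,0,0, 0.5,0,0,0.2,0,0,0, 0.5,0,0,0.1,0,0,0, 0.5,0,0,0,0,0,0]}'; python3 -m inch '{"commands":[0.5,0,0,0.08,0,0,0, 0.5,0,0,0.08,0,0,0, 0.5,0,0,0.08,0,0,0, 0.5,0,0,0,0,0,0]}' ; python3 -m inch '{"commands":[0.5,0,0,0.08,0,0,0, 0.5,0,0,0.08,0,0,0, 0.5,0,0,0,0,0,0]}'; python3 -c "
from h import *
togo(.5515,-.042,.1077,0)"
```

```text
t: 13.47
eef_pos: [0.5523, -0.0432, 0.1279]
tcp_rot: [-0.0, 0.707, 0.707, -0.0]
ft_force: [1.6, 0.8, -3.1]
finger_gap: 0.752
grip_force: 66.8
t: 13.8
eef_pos: [0.5525, -0.0433, 0.1226]
tcp_rot: [0.0, 0.707, 0.707, 0.0]
ft_force: [1.7, 1.4, -3.0]
finger_gap: 0.752
grip_force: 66.8
t: 14.05
eef_pos: [0.5525, -0.0433, 0.1185]
tcp_rot: [0.0, 0.707, 0.707, 0.0]
ft_force: [2.9, 0.9, -3.1]
finger_gap: 0.752
grip_force: 66.9
t 14.05 pos [ 0.5525 -0.0433  0.1185] yaw -0.02 tilt [ 0.  0. -1.] F [ 2.9  0.9 -3.1] gap 0.752 grip 66.9
tool shift units [ 0.05 -0.04  0.43] turn z units -0.0
```

The foot is already about 9 mm below the spline tops with no axial resistance, so it has meshed. I ease it sideways slightly and slide it home.

```bash
python3 -m inch '{"commands":[0.5,-0.01,0.04,0.1,0,0,0, 0.5,0,0,0.1,0,0,0, 0.5,0,0,0.1,0,0,0, 0.5,0,0,0.06,0,0,0, 0.5,0,0,0.05,0,0,0, 0.5,0,0,0,0,0,0]}'; python3 -m inch '{"commands":[0.5,0,0,0.06,0,0,0, 0.5,0,0,0.03,0,0,0, 0.5,0,0,0,0,0,0, 0.5,0,0,0,0,0,0]}'
```

```text
t: 14.55
eef_pos: [0.5533, -0.0435, 0.1082]
tcp_rot: [-0.0, 0.707, 0.707, -0.0]
ft_force: [-1.1, 3.8, -3.8]
finger_gap: 0.749
grip_force: 66.8
t: 14.88
eef_pos: [0.5535, -0.0433, 0.1076]
tcp_rot: [0.0, 0.707, 0.707, 0.0]
ft_force: [-7.0, 6.9, 12.9]
finger_gap: 0.75
grip_force: 68.1
```

```bash
python3 -m inch '{"commands":[0.5,0.03,-0.03,0,0,0,0, 0.5,0,0,0,0,0,0, 0.5,0,0,0,0,0,0, 0.5,0,0,0,0,0,0]}'
python3 - <<'E'
from h import *
from station import grab_frame
np.set_printoptions(precision=4,suppress=True)
f=grab_frame("side");x,y=292,180
cv2.imwrite("pics/c8.png",cv2.resize(f["color"][y-54:y+54,x-72:x+72,::-1],(640,480),interpolation=cv2.INTER_CUBIC))
P=cloud(f).reshape(-1,3);g=cv2.cvtColor(f["color"],cv2.COLOR_RGB2GRAY).ravel()
q=P[(np.hypot(P[:,0]-.5515,P[:,1]+.042)<.025)&(g>160)&(P[:,2]>.125)&(P[:,2]<.17)];print("top z (side bias -1.5)",np.percentile(q[:,2],[25,50,75]),len(q))
togo(.552,-.042,.1077,0)
E
```

```text
t: 15.22
eef_pos: [0.5534, -0.043, 0.1076]
tcp_rot: [0.001, 0.707, 0.707, 0.001]
ft_force: [0.2, 1.7, 7.6]
finger_gap: 0.748
grip_force: 67.7
top z (side bias -1.5) [0.1352 0.1362 0.137 ] 276
t 15.27 pos [ 0.5534 -0.043   0.1076] yaw -0.02 tilt [ 0.002 -0.    -1.   ] F [-0.9  2.   8.3] gap 0.749 grip 67.7
tool shift units [ 0.04 -0.06 -0.  ] turn z units -0.0
```

View pics/c8.png

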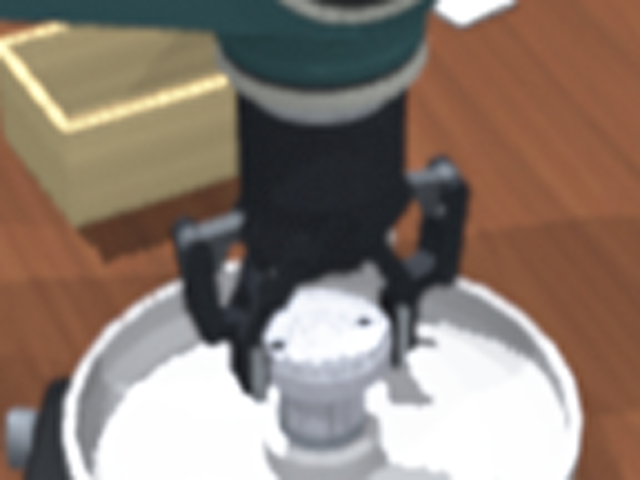

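The head is home: its top face at (325,330) reads 0.136 in the side view, or 0.138 after bias. The gripper hides the clamp here. I add a little push and check the clamp from the top view.

```bash
python3 -m inch '{"commands":[0.5,0.01,0,0.03,0,0,0, 0.5,0,0,0,0,0,0, 0.5,0,0,0,0,0,0, 0.5,0,0,0,0,0,0, 0.5,0,0,0,0,0,0, 0.5,0,0,0,0,0,0]}'
python3 - <<'E'
from h import *
from station import grab_frame
np.set_printoptions(precision=4,suppress=True)
f=grab_frame("top");g=f["color"]
th=np.radians(-25.1);ex=np.array([np.cos(th),np.sin(th)]);ey=np.array([-ex[1],ex[0]])
for nm,F in(("clip",pickle.load(open("f4.pkl","rb"))[1]),("now",f)):
    P=cloud(F).reshape(-1,3);q=P[:,:2]-[.605,.07];X=q@ex;Y=q@ey
    m=(abs(X)<.025)&(abs(Y)<.04)&(P[:,2]>.11)&(P[:,2]<.2)
    print(nm,m.sum(),P[m].mean(0) if m.any() else "",P[m,2].max() if m.any() else "", X[m].min() if m.any() else "",X[m].max() if m.any() else "",Y[m].max() if m.any() else "")
x,y=proj(f,[.605,.07,.15])[0].astype(int)
cv2.imwrite("pics/c9.png",cv2.resize(g[y-36:y+36,x-48:x+48,::-1],(480,360),interpolation=cv2.INTER_CUBIC))
togo(.552,-.042,.1077,0)
E
```

```text
t: 15.77
eef_pos: [0.5534, -0.043, 0.1076]
tcp_rot: [0.001, 0.707, 0.707, 0.001]
ft_force: [-4.4, 1.2, 14.8]
finger_gap: 0.747
grip_force: 68.3
clip 145 [0.6129 0.0834 0.163 ] 0.18842466611563025 -0.009313433426999322 0.01371574293775216 0.02925442068717725
now 179 [0.6112 0.0803 0.1592] 0.18771015966233873 -0.009234784512865142 0.013985838634792027 0.029061936268245686
t 15.82 pos [ 0.5534 -0.043   0.1076] yaw -0.03 tilt [ 0.003 -0.001 -1.   ] F [-3.6  0.7 15.1] gap 0.746 grip 68.3
tool shift units [ 0.04 -0.06 -0.01] turn z units -0.0
```

View pics/c9.png

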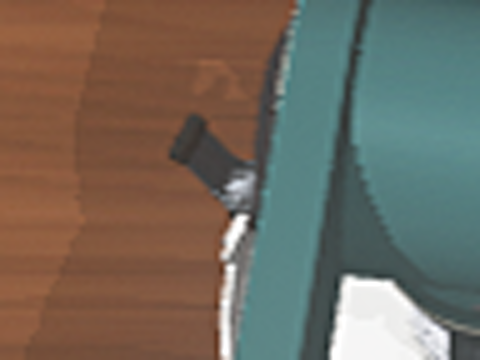

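The clamp is still upright on the tab at (215,165). The head is home and steady with about 15 N of push, so I hand in.

```bash
python3 -c "
from station import robot
print(robot.finish_job())"
```

```text
the job is handed in; nothing more can be done
None
```

I handed the job in at about 15.8 s (limit 54 s): the clamp is clipped on the pan's overlapped ends and let go, and the wheel head is meshed, home on the shoulder and still held down with about 15 N; the hand-in call did not report a verdict.

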